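Find an empty cell by touch and store the bottle in it

ROBOT

A 6-joint arm with a two-finger parallel gripper is mounted at the origin on a cart in front of the work surface, level with it; the furniture and walls round the work are solid. World frame = base frame: x ahead of the robot, y to its left, z up, the work surface at z = 0. Lengths are in mm, angles in rad, forces in N, time in s.
With the tool pointing down it reaches from about 275 to 750 mm from the base axis. Payload 10.2 kg.
Tool frame: the origin (TCP) lies midway between the tips of the shut fingers; the grasp point (between the pads) lies 19 mm behind it (ctrl.grasp_offset is the distance from the TCP to the grasp point, in mm); z points along the fingers, y is the line along which they close (so a half turn about z gives the same grasp; the last joint's range is limited). The gripper opens to 85 mm and grips with 20 to 120 N. Pads are 22 mm wide; open, the fingers measure 114 mm over their backs; the gripper's body (76 mm by 85 mm) begins 54 mm behind the grasp point. The pads swing forward as they close: fully open they stand 13 mm farther back than shut.
Start: joints at [-1.357, 0.313, 1.498, -0, 1.331, -0.223], TCP at [222.086, -475.719, 198.394] pointing down, gripper open.
Joint ranges: [-2.94, 2.94], [-0.97, 2.17], [0.19, 2.56], [-1.23, 4.37], [0.02, 3.11], [-2.88, 2.88]. Speed limits (rad/s): [2.39, 2.39, 3.01, 3.14, 3.14, 3.14].

INTERFACE

Orientations are given as a unit quaternion [w, x, y, z].
In Python, from rig import ctrl, viewer, models gives the robot as it stands. The module is installed in compiled form; this text tells all that it offers.
- The arm moves only by the shell command python3 -m pendant 'ROWS' [OPENING] [FORCE]. ROWS is text: rows parted by semicolons, each of 4 numbers parted by spaces: the shift along the tool's x, y, z in m, then the turn about the tool's z in rad. In form: x y z yaw; .... A call has 1 to 10 rows; each row shifts and turns the commanded pose from where the row before left it, along the tool's axes as they then stand; what a row does not reach is not made up. A row lasts 1/8 s, in which the tool goes at most 62.5 mm and 10.7 degrees, less where a joint would pass 70% of its speed; a pose out of reach is approached as far as the arm can. A call is refused whole if a number of a shift passes 0.0625 or a number of a turn 0.188, either way. A call with a gripper value outside its range is refused whole. OPENING is the opening, from 0 (shut) to 1 (fully open), set as the call begins (- or left out, the last holds). The fingers move at their own pace and stop on an object; FORCE is the grip in N (left out, the last holds). Time passes only in rows, so rows that do not move let the fingers close. It gives the time, the measured TCP pose, the force, the opening and the grip force at its end, in the units of the state.
- ctrl.sense(): the state, without advancing time (a new reading comes with each control period).
- viewer.capture(name): name is "side" or "top" or "wrist"; returns a dict with "color" (420x560x3 uint8, red, green, blue), "vertical_fov" (degrees; the focal length in pixels is half the picture's height over the tangent of half this angle, whatever the lens; pixels are square), "cx", "cy" (the principal point, pixels), "dist" ([k1, k2, p1, p2, k3] as OpenCV has them; the pictures are not rectified), "pose" (4x4, takes a point from camera to world coordinates). Camera axes: x right, y down, z forward; pixel columns grow to the right and rows downward; lengths in mm; the calibration is good to about 2 mm. A picture is of the moment at which its call begins. There is no depth.
- ctrl.finish_job(): hands the job in; it is judged then, once.
Trained networks look in the newest picture that a camera, given by its name, has taken for a name from the list of things; names that differ only in an ending like _2 or _b are one class to them, and where a whole thing is asked for, a point or a joint stands for the part that bears it (a point fixed in the world has none). Each returns a list of dicts, best first, with "p" (0 to 1); they miss things now and then, are a little off and sometimes report something else, mostly with a low value. They report only what shows in the picture. A call takes as long as a camera call.
- models.boxes_of(camera, query): "at" ([x, y, z] in mm, in world coordinates, good to about 4 mm: the middle of the surface that is visible of it).
The state is a dict: "time_s": time; "joints": joint angles; "dq": joint speeds; "tau": joint torques, N m; "eef_pos": TCP position; "ee_rot": TCP orientation; "force": force on the tool from outside, world axes, zero at the start; "wrist_torque": the same for the moment, N m; "grip_width": opening from 0.0 (shut) to 1.0 (fully open); "grip_force": force on a finger pad.
Only numpy, scipy, OpenCV 4.12 (cv2) and the standard library are available. Lean on these libraries where they do the work, as an engineer would, in place of code of your own. Each camera call takes 0.05 s, during which the arm holds its last target. There are 200 camera calls.

TASK

Some cells of the blue box are already full under their white sprung plates: with the empty gripper, press lightly on the plates until you find one that sinks well down, and only then fetch the red-capped bottle that stands to the right of the box, near the front edge of the bench. Hold it by its cap, lower it (do not drop it) into an empty cell, upright and all the way down on its sunken plate, and let go. Leave the blue-capped bottle and the carton where they are.

Things in the scene. Friction and masses are not known exactly. Their poses are not given: they have to be found in the camera images.
- box: Blue opaque storage box, fixed to the bench, 158 x 234 x 74 mm high, with 2 x 3 square cells (70 mm inside, 76 mm apart, walls 6 mm). Origin under its centre on the bench, x away from the robot, y along its long side (left), z up. Each cell is closed, level with the rim, by a square white dust plate on a weak spring. Four cells already hold a jar under the plate and two are empty; all look alike from outside, and which are empty changes every time.
- red_bottle_mid (a point): Centre of the loose glass bottle with the red screw cap, half-way up: 55 mm wide, 103 mm tall, about 0.2 kg, standing on the bench; its z axis points up through the cap. The cap is 37 mm in diameter and takes up the top 24 mm, so its centre lies 40 mm above this point: hold the bottle by the cap (a hand round the body would not fit in a cell).
- blue_bottle_mid (a point): Centre, half-way up, of another bottle, with a blue cap: 69 mm wide, 128 mm tall; not part of the job.
- film_box_mid (a point): Centre of a white and teal carton, 56 x 118 (its y) x 56 mm high; not part of the job.
- cell_1 (a point): Centre of a cell's mouth at rim height, 74 mm above the bench (near row, left); fixed to the box.
- cell_2 (a point): Centre of a cell's mouth at rim height, 74 mm above the bench (near row, middle); fixed to the box.
- cell_3 (a point): Centre of a cell's mouth at rim height, 74 mm above the bench (near row, right); fixed to the box.
- cell_4 (a point): Centre of a cell's mouth at rim height, 74 mm above the bench (far row, left); fixed to the box.
- cell_5 (a point): Centre of a cell's mouth at rim height, 74 mm above the bench (far row, middle); fixed to the box.
- cell_6 (a point): Centre of a cell's mouth at rim height, 74 mm above the bench (far row, right); fixed to the box.
- plate_1 (a joint): Travel of the white 68 mm dust plate of cell_1, m: 0 at rest (top 1 mm below the rim), 0.05 fully down. Over an empty cell 0.4 to 0.9 N takes it all the way; it springs back if released. The bottle's weight alone keeps it down, the bottle's foot then 23 mm above the bench. Over a jar it stops after 3 mm; only a rubber cushion (5 N per mm, up to 6 mm, not counted here) gives a little more.
- plate_2 (a joint): The same for the dust plate of cell_2.
- plate_3 (a joint): The same for the dust plate of cell_3.
- plate_4 (a joint): The same for the dust plate of cell_4.
- plate_5 (a joint): The same for the dust plate of cell_5.
- plate_6 (a joint): The same for the dust plate of cell_6.

How it is judged (in metres and radians):
On the way:
1. with the red-capped bottle still untouched in its place, the fingers press the plate of an empty cell down by more than 15 mm (value of joint any of plate_1, plate_2, plate_3, plate_4, plate_5, plate_6 above 0.015 m and distance of red_bottle_mid from where it was at the start of the episode below 0.02 m and contact force between the fingers and box above 0.05 N), for 0.1 s.
At the end, for the whole second after the job is handed in: The red-capped bottle stands released and at rest in one cell of the box, its centre within 14 mm of the cell's centre line, upright within 0.15 rad, its plate pressed down more than 44 mm (the bottle's centre 64 to 83 mm above the bench) (((horizontal distance between red_bottle_mid and cell_1 below 0.014 m and value of joint plate_1 above 0.044 m) or (horizontal distance between red_bottle_mid and cell_2 below 0.014 m and value of joint plate_2 above 0.044 m) or (horizontal distance between red_bottle_mid and cell_3 below 0.014 m and value of joint plate_3 above 0.044 m) or (horizontal distance between red_bottle_mid and cell_4 below 0.014 m and value of joint plate_4 above 0.044 m) or (horizontal distance between red_bottle_mid and cell_5 below 0.014 m and value of joint plate_5 above 0.044 m) or (horizontal distance between red_bottle_mid and cell_6 below 0.014 m and value of joint plate_6 above 0.044 m)) and z of red_bottle_mid in the frame of box between 0.064 and 0.083 m and angle between red_bottle_mid's own z axis and vertical below 0.15 rad and linear speed of red_bottle below 0.02 m/s); the robot touches nothing.
It fails at once if the fingers press on the box or its plates with more than 60 N (contact force between the fingers and box above 60 N).
It fails at once if the red-capped bottle is dropped (falls free faster than 0.6 m/s) (linear speed of red_bottle above 0.6 m/s and contact force between the fingers and red_bottle below 0.05 N).
It fails at once if the blue-capped bottle is moved more than 30 mm (distance of blue_bottle_mid from where it was at the start of the episode above 0.03 m).
It fails at once if the carton is moved more than 30 mm (distance of film_box_mid from where it was at the start of the episode above 0.03 m).
It also fails if it takes over 72 s, if anything falls off the work surface, if the arm or the gripper's body presses on something with over 40 N, if the wrist force passes 120 N, or if a joint passes its speed limit or range.

## Working session

There is one attempt and no reset: what is moved stays moved. The work goes in short steps, Python scripts to look and compute and a shell command to move; the robot and the scene stay as the last step left them, time stands still between calls to the robot, and variables do not carry over. Pictures are saved under pics/ and viewed, at most 10 in all, crops included, and the job is handed in when it is done.

```bash
mkdir -p pics; cat > h.py <<'E'
from rig import ctrl, viewer, models
import numpy as np, cv2
def shot(c,f=None):
    d=viewer.capture(c)
    if f: cv2.imwrite('pics/'+f,d['color'][:,:,::-1])
    return d
def K(d):
    h=d['color'].shape[0]; f=h/2/np.tan(np.radians(d['vertical_fov'])/2)
    return np.array([[f,0,d['cx']],[0,f,d['cy']],[0,0,1.]])
def ray(d,uv,z):
    "world point at height z seen at pixel uv"
    p=cv2.undistortPoints(np.array([[uv]],float),K(d),np.array(d['dist'],float))[0,0]
    T=np.array(d['pose']); r=T[:3,:3]@[p[0],p[1],1]; o=T[:3,3]
    return o+r*(z-o[2])/r[2]
def proj(d,P):
    T=np.linalg.inv(np.array(d['pose']))
    return cv2.projectPoints(np.array(P,float).reshape(-1,1,3),cv2.Rodrigues(T[:3,:3])[0],T[:3,3],K(d),np.array(d['dist'],float))[0][:,0]
E
python3 - <<'E'
from h import *
s=ctrl.sense(); print(s['eef_pos'],s['ee_rot'],s['force'],s['grip_width'],ctrl.grasp_offset)
ims=[]
for c in('top','side'):
    d=shot(c); ims.append(d['color'])
    print(c,np.round(d['pose'],2).tolist())
    for q in('box','red_bottle_mid','blue_bottle_mid','film_box_mid','plate_1'):
        print(q,[(np.round(r['at']).tolist(),round(r['p'],2)) for r in models.boxes_of(c,q)][:7])
    cv2.imwrite('pics/%s0.png'%c,d['color'][:,:,::-1])
E
```

```text
[ 222.00197098 -475.43268759  197.83412526] [-6.42701037e-04  9.76253057e-01  2.16632304e-01 -5.98270193e-06] [0.3455332  0.05275928 0.9393302 ] 0.9977706819814741 18.700000000000003
top [[0.01, -0.99, 0.16, 311.25], [-1.0, -0.01, -0.0, 7.22], [0.01, -0.16, -0.99, 1401.42], [0.0, 0.0, 0.0, 1.0]]
box [([519.0, 49.0, 73.0], 0.68), ([422.0, 291.0, 58.0], 0.25)]
red_bottle_mid [([424.0, -267.0, 76.0], 0.69)]
blue_bottle_mid [([634.0, -332.0, 89.0], 0.76), ([520.0, 49.0, 73.0], 0.49)]
film_box_mid [([422.0, 291.0, 57.0], 0.71)]
plate_1 [([574.0, -20.0, 74.0], 0.95), ([500.0, -35.0, 71.0], 0.88), ([482.0, 35.0, 74.0], 0.85), ([554.0, 56.0, 73.0], 0.83), ([463.0, 108.0, 70.0], 0.75)]
side [[-0.0, 0.71, -0.7, 1355.07], [1.0, 0.01, 0.01, -26.85], [0.01, -0.7, -0.71, 913.14], [0.0, 0.0, 0.0, 1.0]]
box [([555.0, 46.0, 73.0], 0.58)]
red_bottle_mid [([445.0, -271.0, 63.0], 0.96)]
blue_bottle_mid [([661.0, -334.0, 82.0], 0.69)]
film_box_mid [([453.0, 288.0, 55.0], 0.84), ([558.0, 47.0, 69.0], 0.48)]
plate_1 [([562.0, 54.0, 76.0], 0.96), ([488.0, 33.0, 75.0], 0.84), ([464.0, 111.0, 71.0], 0.82), ([540.0, 127.0, 70.0], 0.66), ([503.0, -42.0, 68.0], 0.57), ([580.0, -19.0, 71.0], 0.57)]
```

View pics/top0.png

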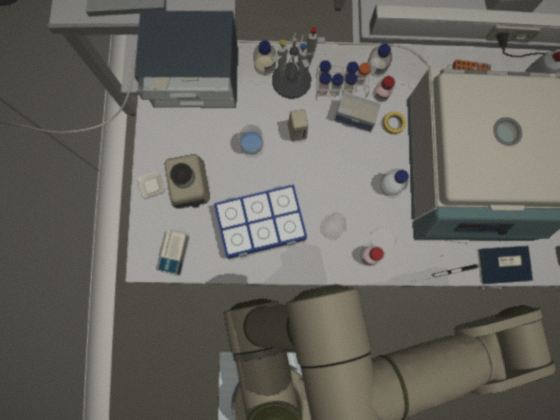

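View pics/side0.png

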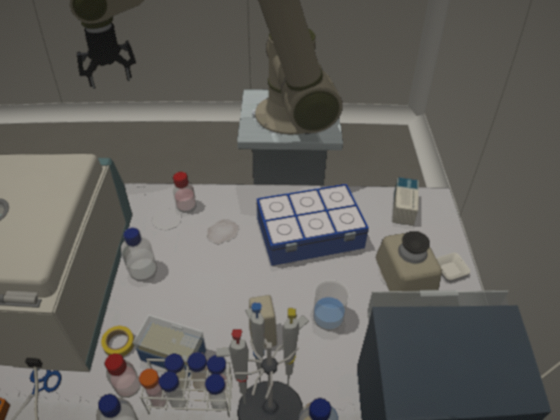

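```bash
cat > loc.py <<'E'
from h import *
from scipy.optimize import least_squares
G=np.array([[sx*38,sy*76] for sx in(-1,1) for sy in(1,0,-1)])
def fitbox():
    out=[]
    for c in('top','side'):
        d=shot(c); hsv=cv2.cvtColor(d['color'],cv2.COLOR_RGB2HSV)
        pl=[r['at'] for r in models.boxes_of(c,'plate_1')]
        # image evidence: blue rim mask in rectified bench plane at z=74, outer+inner template
        m=cv2.inRange(hsv,(105,110,40),(130,255,255))
        gx,gy=np.meshgrid(np.arange(-95,96,1.5),np.arange(-130,131,1.5))
        rim=np.zeros(gx.shape,bool)
        inside=(abs(gx)<79)&(abs(gy)<117)
        cell=np.zeros(gx.shape,bool)
        for g in G: cell|=(abs(gx-g[0])<34)&(abs(gy-g[1])<34)
        rim=inside&~cell
        mf=cv2.GaussianBlur(m.astype(np.float32)/255,(0,0),.8)
        def score(p):
            X=p[0]+np.cos(p[2])*gx-np.sin(p[2])*gy; Y=p[1]+np.sin(p[2])*gx+np.cos(p[2])*gy
            uv=proj(d,np.stack([X,Y,np.full(X.shape,74.)],-1)).reshape(X.shape+(2,)).astype(np.float32)
            v=cv2.remap(mf,uv[...,0],uv[...,1],1)
            return v[rim].mean()-v[cell].mean()
        pts=np.array([a[:2] for a in pl])
        def res(p):
            R=np.array([[np.cos(p[2]),-np.sin(p[2])],[np.sin(p[2]),np.cos(p[2])]])
            Q=p[:2]+G@R.T
            return np.minimum(np.linalg.norm(pts[:,None]-Q,axis=2).min(1),20)
        p=least_squares(res,[520,45,.25]).x
        from scipy.optimize import minimize
        q=minimize(lambda z:-score([z[0]*10,z[1]*10,z[2]*.1]),[p[0]/10,p[1]/10,p[2]*10],method='Nelder-Mead',options=dict(initial_simplex=[[p[0]/10+a,p[1]/10+b,p[2]*10+e] for a,b,e in((0,0,0),(.6,0,0),(0,.6,0),(0,0,.4))])).x*[10,10,.1]
        print(c,'net',np.round(p,2),'rim',np.round(q,3),round(score(q),2))
        hits=[]
        mr=cv2.inRange(hsv,(0,150,70),(6,255,255))|cv2.inRange(hsv,(174,150,70),(180,255,255))
        n,L,S,C=cv2.connectedComponentsWithStats(mr)
        for i in range(1,n):
            if S[i,4]>15:
                w=ray(d,C[i],95)
                if abs(w[0]-430)<60 and abs(w[1]+270)<60: print(' red',S[i],C[i].round(1),w.round(1))
        out.append(q)
    return np.mean(out,0)
if __name__=='__main__':
    b=fitbox(); print(b.round(3))
    R=np.array([[np.cos(b[2]),-np.sin(b[2])],[np.sin(b[2]),np.cos(b[2])]])
    print((b[:2]+G@R.T).round(1).tolist())
E
python3 loc.py
```

```text
top net [5.1807e+02 4.6320e+01 2.4000e-01] rim [5.18805e+02 4.63700e+01 2.53000e-01] 0.26
 red [371 249  11  10  87] [376.1 253.3] [ 427.5 -275.7   95. ]
side net [5.2304e+02 4.3650e+01 2.5000e-01] rim [5.21738e+02 4.70550e+01 2.50000e-01] 0.3
 red [174 172  13  14 112] [179.7 177.4] [ 422.6 -276.4   95. ]
[5.20272e+02 4.67120e+01 2.51000e-01]
[[464.6, 110.9], [483.5, 37.3], [502.4, -36.4], [538.2, 129.8], [557.1, 56.2], [576.0, -17.4]]
```

```bash
python3 -m pendant '0 0 0 0.1456; 0 0 0 0.1456; 0 0 0 0.1456; 0.02 -0.03 0 0; 0.035 -0.055 0 0; 0.035 -0.055 0 0; 0.035 -0.055 0 0; 0.035 -0.055 0 0; 0.035 -0.055 0 0; 0.035 -0.055 0 0' 0
```

```text
time_s: 2.05
eef_pos: [444.3, -127.5, 198.7]
ee_rot: [0.0, 1.0, -0.0, 0.0]
force: [0.1, -0.9, -0.6]
grip_width: -0.007
grip_force: 0.0
```

```bash
python3 -m pendant '0.029 -0.0455 0 0; 0.029 -0.0455 0 0; 0 0 0.05 0; 0 0 0.05 0; 0 0 0.01 0; 0 0 0 0'; python3 - <<'E'
from h import *
d=shot('wrist','w1.png')
for q in('plate_1',): print([(np.round(r['at']).tolist(),round(r['p'],2)) for r in models.boxes_of('wrist',q)])
b=ctrl.sense(); print(b['eef_pos'],b['force'])
E
```

```text
time_s: 2.8
eef_pos: [501.9, -38.6, 89.3]
ee_rot: [0.0, 1.0, -0.0, 0.0]
force: [-0.5, -0.1, 0.2]
grip_width: -0.001
grip_force: 0.0
[([534.0, 114.0, 72.0], 0.96), ([554.0, 56.0, 71.0], 0.95), ([488.0, 30.0, 78.0], 0.92), ([465.0, 104.0, 74.0], 0.87), ([510.0, -39.0, 77.0], 0.73), ([577.0, -11.0, 73.0], 0.72)]
[502.55019116 -38.81293414  90.3202073 ] [-0.82008463  1.21887469 -0.3385462 ]
```

View pics/w1.png

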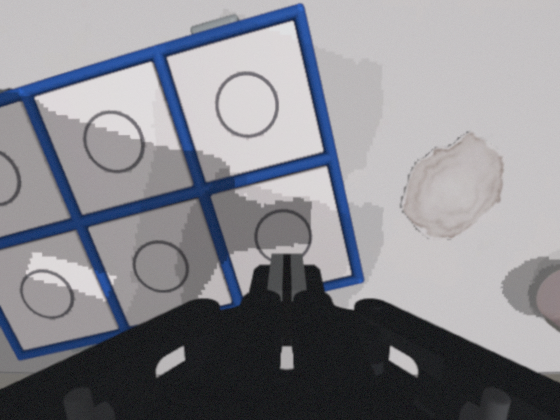

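```bash
python3 -m pendant '0 0 0.012 0; 0 0 0.006 0; 0 0 0.005 0; 0 0 0 0'; python3 -c "
from h import *
for r in range(3):
  shot('wrist'); b=ctrl.sense(); print(b['eef_pos'].round(1) if hasattr(b['eef_pos'],'round') else b['eef_pos'],b['force'])
d=shot('wrist')
for u in((283,236),(247,104),(114,141),(160,266)):print(ray(d,u,73).round(1))"
```

```text
time_s: 3.4
eef_pos: [501.3, -38.3, 65.1]
ee_rot: [-0.0, 1.0, 0.0, -0.0]
force: [0.6, 0.1, 0.3]
grip_width: -0.002
grip_force: 0.0
[501.4 -38.4  65.4] [-0.58920069 -0.1644866  -0.71517881]
[501.5 -38.4  65.5] [-0.0545508   0.75999664 -0.70784404]
[501.5 -38.4  65.6] [0.42979242 0.16151217 0.83789169]
[511.3 -36.1  73. ]
[575.9 -19.7  73. ]
[559.3  44.8  73. ]
[494.7  28.7  73. ]
```

```bash
python3 -m pendant '0 0 0.005 0; 0 0 0.005 0; 0 0 0.006 0; 0 0 0 0; 0 0 0 0'; python3 -c "
from h import *
d=shot('wrist','w2.png');print(ctrl.sense()['force'])"
```

```text
time_s: 4.22
eef_pos: [501.5, -38.4, 49.5]
ee_rot: [0.0, 1.0, -0.0, 0.0]
force: [-0.2, -0.1, -0.3]
grip_width: -0.0
grip_force: 0.0
[-0.25801389  0.29585585 -0.86759054]
```

View pics/w2.png

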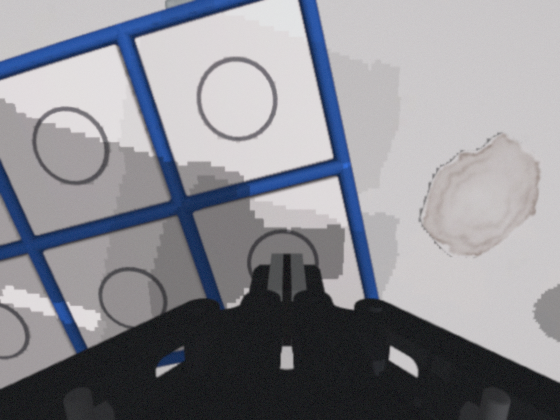

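```bash
python3 -c "
from h import *
d=shot('wrist');print(np.round(d['pose'],2).tolist())
for u in((283,263),(237,98),(71,145),(132,297)):print(ray(d,u,73).round(1),ray(d,u,48).round(1))
print(proj(d,[[501.4,-38.4,49.5]]))
im=cv2.resize(d['color'][150:340,150:420,::-1],None,fx=2.9,fy=2.9,interpolation=cv2.INTER_CUBIC);cv2.imwrite('pics/w3.png',cv2.convertScaleAbs(im,alpha=1.3))"
```

```text
[[-0.0, -0.97, -0.26, 568.12], [-1.0, 0.0, 0.0, -38.15], [-0.0, 0.26, -0.97, 224.8], [0.0, 0.0, 0.0, 1.0]]
[503.3 -36.3  73. ] [492.6 -35.9  48. ]
[577.5 -17.3  73. ] [579.1 -13.9  48. ]
[558.6  56.2  73. ] [557.   71.7  48. ]
[485.2  37.8  73. ] [471.6  50.3  48. ]
[[287.46740994 248.96907842]]
```

View pics/w3.png

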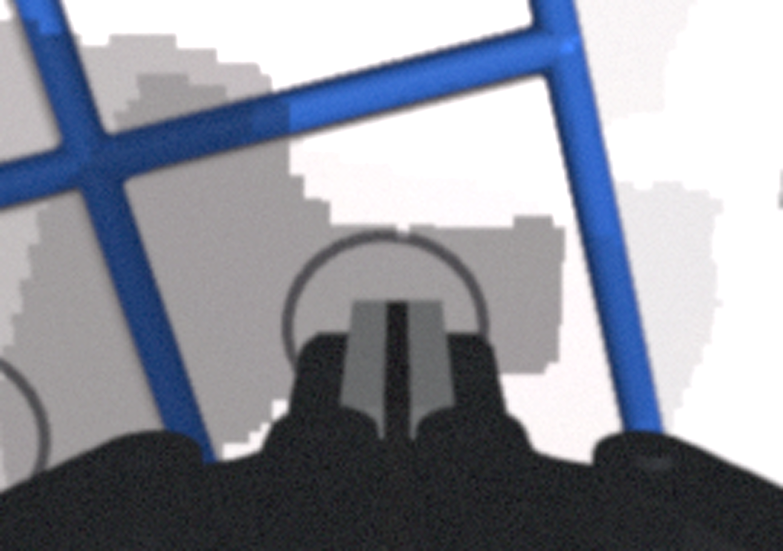

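```bash
python3 -c "
from h import *
d=shot('wrist')
for x in (490,501.4,512):
  for z in (49.5,60,73): print(x,z,proj(d,[[x,-38.4,z]]).round(0))
s=shot('side');t=shot('top')
u=proj(s,[[501.4,-38.4,49.5]])[0];print(u);x,y=u.astype(int)
a=cv2.resize(s['color'][y-70:y+50,x-60:x+60,::-1],None,fx=3.3,fy=3.3,interpolation=cv2.INTER_CUBIC)
u=proj(t,[[501.4,-38.4,49.5]])[0];x,y=u.astype(int)
b=cv2.resize(t['color'][y-70:y+50,x-60:x+60,::-1],None,fx=3.3,fy=3.3,interpolation=cv2.INTER_CUBIC)
cv2.imwrite('pics/s3.png',cv2.convertScaleAbs(np.hstack([a,b]),alpha=1.3)); print(ctrl.sense()['force'],ctrl.sense()['tau'])"
```

```text
490 49.5 [[287. 268.]]
490 60 [[288. 277.]]
490 73 [[288. 289.]]
501.4 49.5 [[287. 249.]]
501.4 60 [[287. 256.]]
501.4 73 [[288. 267.]]
512 49.5 [[287. 230.]]
512 60 [[287. 237.]]
512 73 [[288. 246.]]
[274.76981416 213.93012146]
[-0.29681107 -0.16055076 -0.48544603] [-8.59232496e-04 -4.18939877e+01 -2.08677882e+01  1.45890203e-04
 -2.17087718e-04 -5.11338146e-05]
```

View pics/s3.png

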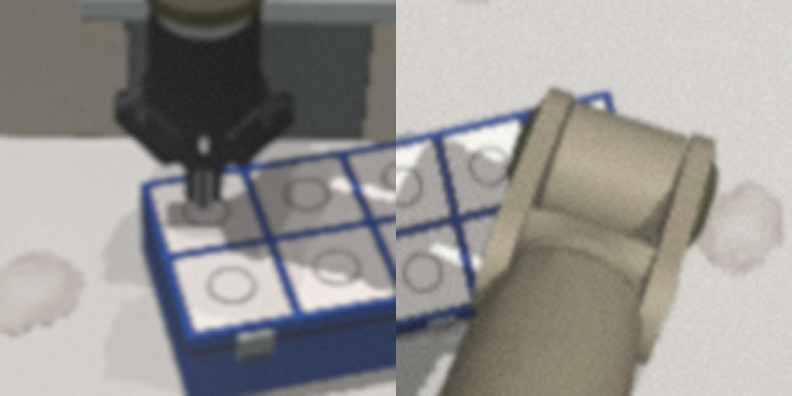

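The circle in cell_3 still projects at rim height although the TCP reads 24 mm below it. The pictures disagree with the plate having sunk, so I'll average the force here and compare it with a neighbouring plate.

```bash
cat > favg.py <<'E'
from h import *
F=[]
for i in range(12): viewer.capture('wrist'); F.append(ctrl.sense()['force'])
print('Favg',np.mean(F,0).round(2),'+-',(np.std(F,0)/12**.5).round(2))
E
python3 favg.py; python3 -m pendant '0 0 -0.04 0; -0.01 -0.0375 0 0; -0.01 -0.0375 0 0; 0 0 0 0' ; python3 favg.py; python3 -m pendant '0 0 0.012 0; 0 0 0.006 0; 0 0 0.005 0; 0 0 0 0'
```

```text
Favg [-0.12  0.14  0.16] +- [0.11 0.12 0.11]
time_s: 5.58
eef_pos: [480.8, 38.3, 89.5]
ee_rot: [-0.0, 1.0, 0.001, -0.0]
force: [-0.5, -0.7, 0.9]
grip_width: -0.002
grip_force: 0.0
Favg [ 0.05 -0.25 -0.08] +- [0.2  0.09 0.14]
time_s: 6.68
eef_pos: [481.2, 36.7, 66.0]
ee_rot: [-0.0, 1.0, 0.0, -0.0]
force: [0.3, -0.2, -1.2]
grip_width: -0.002
grip_force: 0.0
```

```bash
python3 -c "
from h import *
d=shot('side');
for z in (49.5,60,73,80): print(z,proj(d,[[501.4,-38.4,z],[512,-38.4,z]]).round(1).tolist())"; python3 -m pendant '0 0 0.005 0; 0 0 0.005 0; 0 0 0.005 0;0 0 0 0'; python3 favg.py
```

```text
49.5 [[274.8, 213.9], [274.7, 217.1]]
60 [[274.8, 210.9], [274.7, 214.0]]
73 [[274.8, 207.0], [274.7, 210.2]]
80 [[274.8, 204.9], [274.7, 208.1]]
time_s: 7.22
eef_pos: [481.2, 36.7, 51.0]
ee_rot: [-0.0, 1.0, -0.0, -0.0]
force: [0.7, -0.5, -0.7]
grip_width: 0.001
grip_force: 0.0
Favg [-0.17  0.1  -0.16] +- [0.11 0.16 0.1 ]
```

```bash
for i in 1; do python3 -m pendant '0 0 0.004 0; 0 0 0 0' | grep -E 'pos|force:' ; python3 -m pendant '0 0 0.004 0; 0 0 0 0' | grep -E 'pos|force:'; done; python3 -c "
from h import *
d=shot('wrist','w4.png')"
```

```text
eef_pos: [481.2, 36.7, 47.0]
force: [-0.2, 0.5, 0.5]
grip_force: 0.0
eef_pos: [481.2, 36.7, 43.0]
force: [0.2, -0.5, -0.3]
grip_force: 0.0
```

View pics/w4.png

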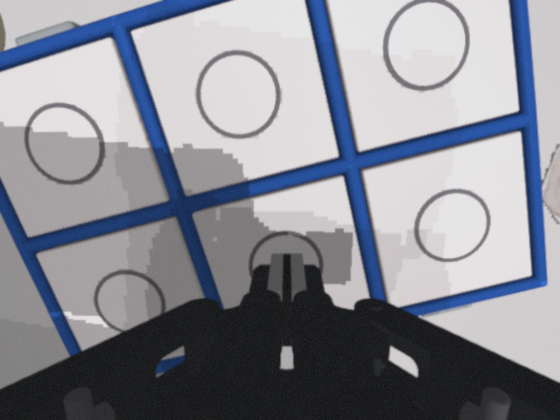

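The wrist view shows the fingers over cell_2 (circle near (286,265)), and its plate is still at the rim. The fingertip sits at row 254 in every wrist picture, so the true tip is about 25 mm behind the reported TCP and hasn't touched anything yet. I'll keep going down in small steps until the force shows.

```bash
python3 -m pendant '0 0 0.003 0; 0 0 0 0' | grep -E 'pos|force:' ; python3 -m pendant '0 0 0.003 0; 0 0 0 0' | grep -E 'pos|force:';  python3 -m pendant '0 0 0.002 0; 0 0 0 0' | grep -E 'pos|force:'
```

```text
eef_pos: [481.3, 36.7, 40.2]
force: [0.4, 0.5, -0.9]
grip_force: 0.0
eef_pos: [481.3, 36.7, 37.2]
force: [-0.6, -0.4, 0.1]
grip_force: 0.2
eef_pos: [481.4, 36.7, 35.3]
force: [0.3, 0.3, 0.5]
grip_force: 0.2
```

```bash
for i in 1; do python3 -m pendant '0 0 0.002 0; 0 0 0 0' | grep -E 'pos|force:' ; python3 -m pendant '0 0 0.002 0; 0 0 0 0' | grep -E 'pos|force:';  python3 -m pendant '0 0 0.002 0; 0 0 0 0' | grep -E 'pos|force:'; done; python3 favg.py; python3 -c "
from h import *
d=shot('wrist','w5.png')
print(proj(d,[[483.5,37.3,73],[483.5,37.3,60]]))"
```

```text
eef_pos: [481.4, 36.7, 33.3]
force: [0.1, 0.4, 0.6]
grip_force: 0.2
eef_pos: [481.4, 36.7, 31.3]
force: [-0.2, -0.1, 0.4]
grip_force: 0.2
eef_pos: [481.4, 36.7, 29.3]
force: [-1.3, 0.2, 0.6]
grip_force: 0.3
Favg [-0.29 -0.04  0.45] +- [0.12 0.16 0.11]
[[286.03363118 281.41536567]
 [286.1038512  268.55090153]]
```

View pics/w5.png

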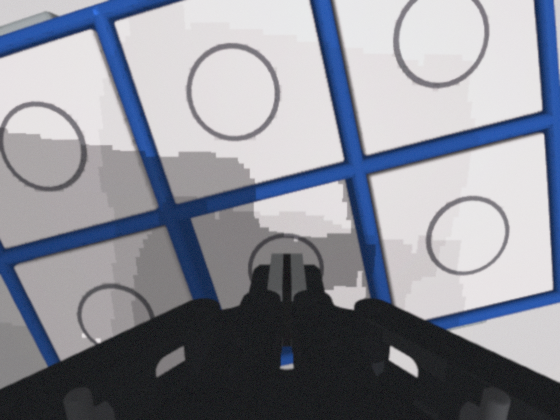

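Now the circle at about (286,268) projects to z≈60 and the cell's inner walls show. The cell_2 plate is sinking with only ~0.4 N, so it is an empty cell. I'll press deeper to be well past 15 mm.

```bash
python3 -m pendant '0 0 0.004 0; 0 0 0.004 0; 0 0 0.003 0; 0 0 0 0; 0 0 0 0'; python3 favg.py; python3 -c "
from h import *
d=shot('wrist'); print(proj(d,[[483.5,37.3,73],[483.5,37.3,60],[483.5,37.3,50]]))
cv2.imwrite('pics/w6.png',d['color'][150:350,150:430,::-1])"
```

```text
time_s: 11.15
eef_pos: [481.3, 36.7, 18.4]
ee_rot: [-0.0, 1.0, 0.0, -0.0]
force: [-1.2, 0.5, 0.9]
grip_width: 0.002
grip_force: 0.3
Favg [-0.26 -0.03  0.56] +- [0.15 0.14 0.12]
[[285.97944702 294.19152761]
 [286.05965276 279.30785336]
 [286.11260733 269.48174211]]
```

View pics/w6.png

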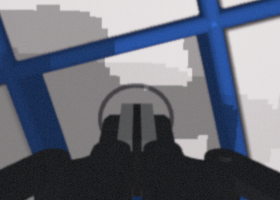

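```bash
python3 -m pendant '0 0 -0.03 0; 0 0 -0.06 0; 0 0 -0.06 0; -0.009 0.052 0 0; -0.009 0.052 0 0; -0.009 0.052 0 0; -0.009 0.052 0 0; -0.009 0.052 0 0; -0.011 0.053 0 0' 1; python3 -m pendant '0 0 0.04 0; 0 0 0 0'; cat > cap.py <<'E'
from h import *
from scipy.optimize import least_squares
def redc(c,near=(425,-276)):
    d=viewer.capture(c); hsv=cv2.cvtColor(d['color'],cv2.COLOR_RGB2HSV)
    m=cv2.inRange(hsv,(0,130,50),(8,255,255))|cv2.inRange(hsv,(172,130,50),(180,255,255))
    n,L,S,C=cv2.connectedComponentsWithStats(m)
    r=[(S[i],C[i].round(1),ray(d,C[i],103).round(1),ray(d,C[i],93).round(1)) for i in range(1,n) if S[i,4]>15]
    return [x for x in r if np.hypot(*(x[2][:2]-near))<80]
if __name__=='__main__':
    for c in('wrist','side','top'): print(c,redc(c))
    for r in models.boxes_of('wrist','red_bottle_mid')[:2]: print(r['at'],r['p'])
    print(ctrl.sense()['eef_pos'])
E
python3 cap.py
```

```text
time_s: 12.92
eef_pos: [424.9, -278.1, 168.4]
ee_rot: [0.0, 1.0, -0.0, 0.0]
force: [0.5, 0.2, -0.2]
grip_width: 1.005
grip_force: 0.0
time_s: 13.18
eef_pos: [424.1, -275.5, 126.4]
ee_rot: [-0.002, 1.0, -0.0, -0.002]
force: [0.4, -0.4, 0.9]
grip_width: 1.003
grip_force: 0.0
wrist [(array([ 259,  192,   58,   62, 2814], dtype=int32), array([287.6, 223. ]), array([ 431.6, -275.6,  103. ]), array([ 428.6, -275.6,   93. ]))]
side [(array([174, 172,  14,  15, 156], dtype=int32), array([180.5, 179.1]), array([ 438.3, -271. ,  103. ]), array([ 427., -274.,   93.]))]
top []
[438.7, -272.2, 103.4] 0.8
[ 426.18713794 -276.36371927  129.91965754]
```

```bash
python3 -m pendant '0.002 0 0 0; 0 0 0.035 0; 0 0 0.035 0; 0 0 0.014 0; 0 0 0 0'; python3 cap.py; python3 -c "
from h import *
s=viewer.capture('side');w=viewer.capture('wrist')
a=cv2.resize(s['color'][100:240,110:250,::-1],(420,420),interpolation=cv2.INTER_CUBIC)
b=w['color'][:,130:430,::-1]
cv2.imwrite('pics/g1.png',np.hstack([a,b]))"
```

```text
time_s: 14.0
eef_pos: [427.6, -276.3, 44.6]
ee_rot: [-0.0, 1.0, 0.0, -0.0]
force: [0.3, -1.0, 0.4]
grip_width: 0.999
grip_force: 0.0
wrist [(array([ 240,  237,   94,  103, 7448], dtype=int32), array([285.9, 288.6]), array([ 434.1, -275.7,  103. ]), array([ 428.9, -275.6,   93. ]))]
side [(array([174, 173,  14,  14, 152], dtype=int32), array([180.6, 179.4]), array([ 439.4, -270.7,  103. ]), array([ 428.1, -273.7,   93. ]))]
top []
[439.2, -273.7, 96.2] 0.63
[ 428.00647669 -276.90184934   45.63688997]
```

View pics/g1.png

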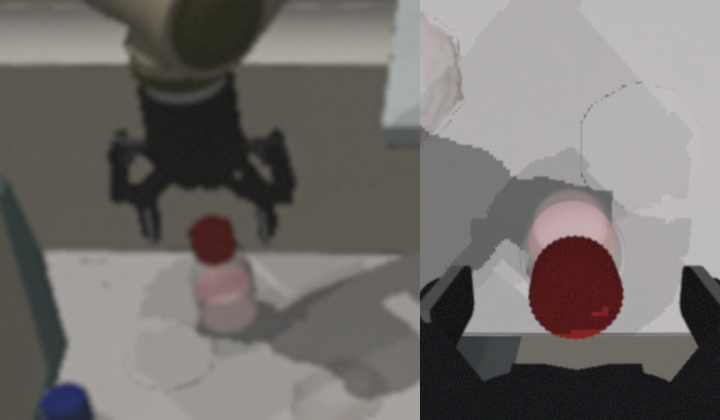

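The side part of the picture shows both open fingers straddling the red cap, with tips level with mid-cap at about (150,240) and (265,240). The wrist part shows the cap centred between the fingers. I'll lower a touch and close.

```bash
python3 -m pendant '0.001 -0.001 0.002 0; 0 0 0 0'; python3 -m pendant '0 0 0 0; 0 0 0 0; 0 0 0 0; 0 0 0 0; 0 0 0 0; 0 0 0 0' 0 40;  python3 -m pendant '0 0 -0.005 0; 0 0 -0.015 0; 0 0 0 0; 0 0 0 0'; python3 favg.py; python3 cap.py
```

```text
time_s: 14.55
eef_pos: [428.4, -275.2, 42.3]
ee_rot: [-0.0, 1.0, 0.0, -0.0]
force: [0.4, 0.4, -0.9]
grip_width: 1.001
grip_force: 0.0
time_s: 15.3
eef_pos: [428.6, -275.5, 42.8]
ee_rot: [0.0, 1.0, -0.0, 0.0]
force: [-0.7, 1.4, 4.7]
grip_width: 0.446
grip_force: 38.7
time_s: 15.8
eef_pos: [428.3, -275.3, 62.4]
ee_rot: [0.0, 1.0, 0.0, -0.0]
force: [0.7, 0.4, -2.0]
grip_width: 0.444
grip_force: 38.3
Favg [ 0.22 -0.23 -2.27] +- [0.13 0.09 0.11]
wrist [(array([ 240,  240,   98,  104, 7767], dtype=int32), array([288.4, 292.4]), array([ 423.9, -275.7,  103. ]), array([ 418.6, -275.7,   93. ]))]
side [(array([172, 166,  14,  16, 166], dtype=int32), array([179.1, 173.5]), array([ 417.1, -277.9,  103. ]), array([ 405.5, -281. ,   93. ]))]
top []
[438.8, -274.2, 120.2] 0.94
[ 428.41636304 -275.34407523   62.40201198]
```

```bash
python3 -m pendant '0 0 -0.03 0; 0 0 -0.04 0; 0 0 -0.03 0; 0.003 -0.02 0 0; 0.008 -0.045 0 0; 0.008 -0.045 0 0; 0.008 -0.045 0 0; 0.008 -0.045 0 0; 0.008 -0.045 0 0; 0.008 -0.045 0 0'; python3 -m pendant '0.005 -0.023 0 0; 0 0 0 0; 0 0 0 0'; python3 - <<'E'
from h import *
from cap import redc
from loc import G
print(redc('wrist',(490,40)))
d=shot('wrist'); hsv=cv2.cvtColor(d['color'],cv2.COLOR_RGB2HSV)
m=cv2.GaussianBlur(cv2.inRange(hsv,(105,110,40),(130,255,255)).astype(np.float32)/255,(0,0),1)
gx,gy=np.meshgrid(np.arange(-80,81,1.5),np.arange(-118,119,1.5)); cell=np.zeros(gx.shape,bool)
for g in G: cell|=(abs(gx-g[0])<34)&(abs(gy-g[1])<34)
from scipy.optimize import minimize
def score(z):
    p=z*[10,10,.1]
    X=p[0]+np.cos(p[2])*gx-np.sin(p[2])*gy; Y=p[1]+np.sin(p[2])*gx+np.cos(p[2])*gy
    uv=proj(d,np.stack([X,Y,np.full(X.shape,74.)],-1)).reshape(X.shape+(2,)).astype(np.float32)
    ok=(uv[...,0]>2)&(uv[...,0]<557)&(uv[...,1]>2)&(uv[...,1]<230)
    v=cv2.remap(m,uv[...,0],uv[...,1],1)
    return -(v[ok&~cell].mean()-v[ok&cell].mean())
z=minimize(score,[52.1,4.7,2.51],method='Nelder-Mead',options=dict(initial_simplex=[[52.1,4.7,2.51],[52.6,4.7,2.51],[52.1,5.2,2.51],[52.1,4.7,2.8]]))
p=z.x*[10,10,.1];print(p,z.fun)
c,s=np.cos(p[2]),np.sin(p[2]);print('cell2',p[0]-38*c,p[1]-38*s,ctrl.sense()['eef_pos'])
E
```

```text
time_s: 17.85
eef_pos: [478.4, 17.2, 160.9]
ee_rot: [-0.0, 1.0, 0.0, -0.001]
force: [0.7, 0.2, -2.3]
grip_width: 0.448
grip_force: 38.8
time_s: 18.23
eef_pos: [483.7, 37.6, 161.6]
ee_rot: [-0.0, 1.0, 0.0, -0.001]
force: [-0.2, 0.1, -2.1]
grip_width: 0.442
grip_force: 38.8
[(array([ 240,  240,   98,  105, 7836], dtype=int32), array([288.5, 292.7]), array([426.3,  36.8, 103. ]), array([421. ,  36.8,  93. ]))]
[5.20566284e+02 4.69778164e+01 2.50972484e-01] -0.6460714340209961
cell2 483.7567718419007 37.54066482255553 [484.05259915  37.11877465 161.96891589]
```

```bash
python3 -m pendant '0 0 0.02 0; 0 0 0.02 0; 0 0 0.01 0; 0 0 0.01 0; 0 0 0.01 0; 0 0 0 0' | grep -E 'pos|force:'; python3 -m pendant '0 0 0.008 0; 0 0 0.008 0; 0 0 0 0' | grep -E 'pos|force:'
```

```text
eef_pos: [484.3, 37.6, 92.0]
force: [0.3, -0.3, -2.0]
grip_force: 38.9
eef_pos: [484.1, 37.7, 75.8]
force: [0.0, -0.4, -1.4]
grip_force: 39.0
```

Plate sinking freely with no side force. Last 10 mm gently.

```bash
python3 -m pendant '0 0 0.004 0; 0 0 0.003 0; 0 0 0 0' | grep -E 'pos|force:'; python3 -m pendant '0 0 0.002 0; 0 0 0 0' | grep -E 'pos|force:'; python3 favg.py
```

```text
eef_pos: [484.3, 37.7, 69.2]
force: [0.4, 0.3, -2.0]
grip_force: 39.0
eef_pos: [484.4, 37.7, 67.3]
force: [0.2, -0.6, -1.0]
grip_force: 39.0
Favg [-0.35  0.29 -1.35] +- [0.14 0.12 0.14]
```

```bash
python3 -m pendant '0 0 0.001 0; 0 0 0 0' | grep -E 'pos|force:'; python3 -m pendant '0 0 0.001 0; 0 0 0 0' | grep -E 'pos|force:';  python3 favg.py
```

```text
eef_pos: [484.4, 37.7, 66.3]
force: [-0.4, 0.3, -1.4]
grip_force: 39.1
eef_pos: [484.5, 37.7, 65.4]
force: [-0.6, -0.1, -0.8]
grip_force: 39.3
Favg [-0.56  0.16 -0.34] +- [0.12 0.15 0.11]
```

```bash
python3 -m pendant '0 0 0.0005 0; 0 0 0 0' | grep -E 'pos|force:';  python3 favg.py; python3 -m pendant '0 0 0 0; 0 0 0 0; 0 0 0 0; 0 0 0 0; 0 0 0 0; 0 0 0 0' 1; python3 -m pendant '0 0 -0.01 0; 0 0 -0.03 0; 0 0 -0.05 0; 0 0 -0.05 0; 0 0 0 0; 0 0 0 0'; python3 - <<'E'
from h import *
import cap
for c in('wrist','side'): print(c,cap.redc(c,(490,40)))
ds={c:viewer.capture(c) for c in('wrist','side')}
for c in ds:
  print(c,'cap top/bottom predicted centre',proj(ds[c],[[483.8,37.5,126],[483.8,37.5,114.5],[483.8,37.5,102]]).round(1).tolist())
cv2.imwrite('pics/f.png',np.hstack([ds['side']['color'][130:290,220:400,::-1].repeat(2,0).repeat(2,1),ds['wrist']['color'][100:420,130:430,::-1]]))
E
```

```text
eef_pos: [484.5, 37.6, 65.0]
force: [-0.7, -0.6, 0.9]
grip_force: 39.7
Favg [-0.75  0.45  1.45] +- [0.17 0.11 0.16]
time_s: 23.38
eef_pos: [484.4, 37.6, 64.9]
ee_rot: [-0.0, 1.0, -0.0, 0.0]
force: [0.1, 0.3, 0.2]
grip_width: 0.996
grip_force: 0.0
time_s: 24.12
eef_pos: [484.0, 37.7, 204.4]
ee_rot: [-0.0, 1.0, 0.0, -0.0]
force: [0.2, 0.0, 0.5]
grip_width: 0.995
grip_force: 0.0
wrist [(array([ 265,  184,   47,   49, 1792], dtype=int32), array([287.7, 208.3]), array([480.8,  37.3, 103. ]), array([478.3,  37.3,  93. ]))]
side [(array([301, 181,  14,  17, 189], dtype=int32), array([307.1, 188.9]), array([468.4,  38.5, 103. ]), array([457.4,  39.3,  93. ]))]
wrist cap top/bottom predicted centre [[287.6, 211.8], [287.6, 208.0], [287.6, 204.3]]
side cap top/bottom predicted centre [[307.3, 186.1], [307.1, 189.7], [306.9, 193.5]]
```

```bash
python3 -c "
from rig import ctrl
print(ctrl.finish_job())"
```

```text
the job is handed in; nothing more can be done
None
```

I found cell_2 empty by pressing its plate about 24 mm down, then lowered the red-capped bottle onto its plate, released it and handed the job in at about 24 s; in the last pictures its cap was within about 2 mm of where an upright, fully lowered bottle should show (no verdict was returned).

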